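# Hold a spring clip gaping over a divider card

### The job

Lift the hinged cover of the black card box gently all the way back onto its stop and leave it standing open. Then squeeze the larger of the two steel spring clips off its upright strip and bring it, held wide open, down over the middle of the top edge of the white card in the box, one jaw on each side, the clip hanging in the gripper only and not pressing on the card, so that a colleague can slip a shelf label in. Finish while still holding the clip squeezed open there; do not knock the card or disturb the other things on the desk.

Things in the scene. Friction and masses are not known exactly. Their poses are not given: they have to be found in the camera images.
- box: black plastic card box, open at the top, fixed to the desk, 130 x 130 x 80 mm high, walls 5 mm; origin at the centre of its underside, z up; its front (handle side) is its -x side, the cover's hinge runs along its rear (+x) rim. Inside stands only the white card.
- cover (a joint): grey cover of the box, 134 x 134 x 6 mm, 0.25 kg: 0 = shut flat on the box, grows as it is lifted, 1.75 rad = leaning back slightly beyond upright on its stop. The hinge has friction and the cover stays where it is left; about 3 N at the bar moves it. It may start up to 0.4 rad ajar.
- cover_hinge (a point): point on the hinge line of the cover, at mid-width: 65 mm behind the box's centre (+x of the box), 80 mm above the desk; axes as the box's
- cover_bar (a point): middle of the cover's round handle bar: bar 10 mm thick, 84 mm long, parallel to the hinge, 41 mm of free gap between it and the cover's front edge, an arm at each end; it lies 178 mm from the hinge line, 3 mm above the plane of the cover's underside (which passes through the hinge). With the cover shut the bar is 83 mm above the desk. It can be pinched from above and turns between the fingers
- card: white stiff card 100 mm wide, 4 mm thick, 68 mm high, standing upright in the box and fixed there in a low foot (14 mm x 10 mm high); origin at the centre of its underside (5 mm above the desk), x across its thickness, y along its width, z up
- card_top (a point): middle of the card's top edge, 73 mm above the desk (below the box's rim); axes as the card's
- stand: low dark steel foot (80 x 70 x 14 mm) with an upright aluminium strip 4 mm thick (along its x), 50 mm wide (along y), top edge 75 mm above the desk; fixed; carries the larger clip; origin at the centre of its underside. A like stand carries the small clip
- clip: larger steel spring clip, 26 mm wide along its hinge (y), 72 mm tall, 80 g, biting the top of the strip, jaws down, two tails up in a V. Origin on its hinge axis (79 mm above the desk at the start), z up to the tails, x across the jaws; this body is the half with the jaw on the -x side. Jaws reach 32 mm below the axis, tails 40 mm above it, there 41 mm over their backs at the start
- clip_arm (a joint): opening angle of the larger clip: 0 = biting the 4 mm strip, 0.6 rad = fully squeezed at its stop. Squeezing the tails from both sides along x opens it; at the stop the tails are parallel, 15 mm over their backs, jaw tips 23 mm apart and 31 mm below the axis. Spring 0.1 N m at 0, 0.3 N m at 0.6 (3 to 8 N at each tail)
- clip_jaw_a (a point): inner edge of the tip of the clip's jaw on its -x side, mid-width. The 8 mm thick hinge pin lies in the throat, so an edge can enter the jaws 28 mm at most
- clip_jaw_b (a point): inner edge of the tip of the clip's other jaw, mid-width
- small_clip: bystander: small clip of the same form, 15 mm wide and 43 mm tall, on its own stand (the two stands are swapped between left and right)
- case_a: bystander: flat disc case 125 x 142 x 10 mm at the right; origin centre of underside
- case_b: bystander: lower of two stacked disc cases at the left
- case_c: bystander: upper of the two stacked disc cases
- stamp: bystander: wooden hand stamp 34 mm across, 64 mm tall; origin centre of underside
- eraser: bystander: white eraser 22 x 55 x 13 mm; origin centre of underside
- tape_roll: bystander: clear tape roll lying flat, 90 mm across, 24 mm high; origin centre of underside
- mug: bystander: white mug 80 mm across, 92 mm tall; origin centre of underside
Mind the look-alikes: they are no part of the job. Leave any yellow look-alike of the clip alone.

How it is judged (in metres and radians):
On the way, in this order (a step that is already met when the one before it is completed fails the run):
1. the cover rests open on its stop (value of joint cover above 1.66 rad and velocity of joint cover below 0.2 rad/s), for 0.2 s.
2. the larger clip is off the strip, held by the fingers with its jaws spread (height (world z) of clip above 0.1 m and contact force between the fingers and clip above 1 N and contact force between clip and stand below 0.1 N and distance between clip_jaw_a and clip_jaw_b above 0.015 m), for 0.2 s.
At the end, for the whole second after the job is handed in: Cover open above 1.62 rad. The larger clip still, in the fingers alone (over 2 N; under 0.5 N on card, 0.3 N on box), jaw tips over 15 mm apart, one each side of the card, each over 6 mm below its top edge and within 30 mm of that edge's middle, through the last second (((x of clip_jaw_a in the frame of card_top below -0.003 m and x of clip_jaw_b in the frame of card_top above 0.003 m) or (x of clip_jaw_b in the frame of card_top below -0.003 m and x of clip_jaw_a in the frame of card_top above 0.003 m)) and z of each of clip_jaw_a, clip_jaw_b in the frame of card_top below -0.006 m and y of clip_jaw_a in the frame of card_top between -0.03 and 0.03 m and y of clip_jaw_b in the frame of card_top between -0.03 and 0.03 m and value of joint cover above 1.62 rad and distance between clip_jaw_a and clip_jaw_b above 0.015 m and contact force between the fingers and clip above 2 N and contact force between clip and card below 0.5 N and contact force between clip and box below 0.3 N and linear speed of clip below 0.03 m/s); the arm keeps its last pose, push and grip.
It fails at once if the cover is flung (faster than 1.8 rad/s) (velocity of joint cover above 1.8 rad/s or velocity of joint cover below -1.8 rad/s).
It fails at once if the card is knocked or pressed with over 10 N (contact force between any of clip, the arm, the fingers and card above 10 N).
It fails at once if a bystander is moved by more than 30 mm (distance of any of small_clip, case_a, stamp, eraser, tape_roll, mug, case_b, case_c from where it was at the start of the episode above 0.03 m).
It also fails if it takes over 58 s, if anything falls off the work surface, if the arm or the gripper's body presses on something with over 40 N, if the wrist force passes 120 N, or if a joint passes its speed limit or range.

### The arm

A 6-joint arm with a two-finger parallel gripper is mounted at the origin on the work surface. World frame = base frame: x ahead of the robot, y to its left, z up, the work surface at z = 0. Lengths are in mm, angles in rad, forces in N, time in s.
With the tool pointing down it reaches from about 350 to 875 mm from the base axis. Payload 15.5 kg.
Tool frame: the origin (TCP) lies midway between the tips of the shut fingers; the grasp point (between the pads) lies 19 mm behind it; z points along the fingers, y is the line along which they close (so a half turn about z gives the same grasp; the last joint's range is limited). The gripper opens to 85 mm and grips with 20 to 120 N. Pads are 22 mm wide; open, the fingers measure 114 mm over their backs; the gripper's body (76 mm by 85 mm) begins 54 mm behind the grasp point. The pads swing forward as they close: fully open they stand 13 mm farther back than shut.
Start: joints at [1.089, 0.494, 1.345, -0, 1.302, -0.096], TCP at [235.762, 578.829, 231.277] pointing down, gripper open.
Joint ranges: [-2.91, 2.91], [-0.82, 2.16], [0.22, 2.67], [-1.22, 4.37], [0.12, 2.79], [-3.08, 3.08]. Speed limits (rad/s): [1.89, 1.89, 2.57, 3.01, 3.01, 3.01].

### API

Orientations are given as a 3x3 rotation matrix whose columns are the frame's x, y, z axes.
In Python, from workcell import ctrl gives the robot as it stands.
- The arm moves only by the shell command python3 -m handwheel 'ROWS' [OPENING] [FORCE]. ROWS is text: rows parted by semicolons, each of 6 numbers parted by spaces: the shift along the world's x, y, z in m, then the turn, a rotation vector about the world's x, y, z in degrees. In form: tx ty tz ax ay az; .... A call has 1 to 12 rows; each row is the pose to reach, as a shift and turn from the pose commanded when the call began; what a row does not reach only later rows make up. A row lasts 1/10 s, in which the tool goes at most 50 mm and 8.59 degrees, less where a joint would pass 70% of its speed; a pose out of reach is approached as far as the arm can. A call with a gripper value outside its range is refused whole. OPENING is the finger opening in m, from 0 to 0.0854, set as the call begins (- or left out, the last holds). The fingers move at their own pace and stop on an object; FORCE is the grip in N (left out, the last holds). Time passes only in rows, so rows that repeat a pose let the fingers close. It gives the time, the measured TCP pose, the force, the opening and the grip force at its end, in the units of the state.
- ctrl.sense(): the state, without advancing time (a new reading comes with each control period).
- ctrl.capture(name): name is "scene" or "top" or "wrist"; returns the picture (384x512x3 uint8, red, green, blue); there is no depth.
- ctrl.camera_params(name): a dict with "vfov" (degrees; the focal length in pixels is half the picture's height over the tangent of half this angle, whatever the lens; pixels are square), "cx", "cy" (the principal point, pixels), "T" (4x4, takes a point from camera to world coordinates); the wrist camera has in their place "tool_from_camera" (4x4, takes a point from camera to tool coordinates, whose origin is the TCP and whose axes are the flange's). Camera axes: x right, y down, z forward; pixel columns grow to the right and rows downward; lengths in mm; the calibration is good to about 2 mm. A picture is of the moment at which its call begins: read the wrist's pose just before it. camera_params takes no time and is no camera call.
- ctrl.sign_off(): hands the job in; it is judged then, once.
Trained networks look in the newest picture that a camera, given by its name, has taken for a name from the list of things; names that differ only in an ending like _2 or _b are one class to them, and where a whole thing is asked for, a point or a joint stands for the part that bears it (a point fixed in the world has none). Each returns a list of dicts, best first, with "conf" (0 to 1); they miss things now and then, are a little off and sometimes report something else, mostly with a low value. They report only what shows in the picture. A call takes as long as a camera call. They do not tell look-alikes from the thing itself.
- ctrl.boxes_of(camera, name): "location" ([x, y, z] in mm, in world coordinates, good to about 4 mm: the middle of the surface that is visible of it).
- ctrl.silhouettes(camera, name): "mask" (384x512 bool, what is visible of it).
The state is a dict: "time": time; "qpos": joint angles; "qd": joint speeds; "joint_torque": joint torques, N m; "ee_pos": TCP position; "eef_rot": TCP orientation; "contact_force": force on the tool from outside, world axes, zero at the start; "ft_torque": the same for the moment, N m; "opening": opening from 0.0 (shut) to 1.0 (fully open); "gripper_force": force on a finger pad.
Only numpy, scipy, OpenCV 4.12 (cv2) and the standard library are available. Lean on these libraries where they do the work, as an engineer would, in place of code of your own. Each camera call takes 0.05 s, during which the arm holds its last target. There are 200 camera calls.

## Working session

There is one attempt and no reset: what is moved stays moved. The work goes in short steps, Python scripts to look and compute and a shell command to move; the robot and the scene stay as the last step left them, time stands still between calls to the robot, and variables do not carry over. Pictures are saved under pics/ and viewed, at most 10 in all, crops included, and the job is handed in when it is done.

```bash
mkdir -p pics; ls; python3 - <<'E'
from workcell import ctrl
import cv2,numpy as np
np.set_printoptions(precision=2,suppress=True)
for n in("scene","top"):
    im=ctrl.capture(n); cv2.imwrite(f"pics/{n}0.png",im[:,:,::-1])
    p=ctrl.camera_params(n); print(n,p["vfov"],p["cx"],p["cy"],p["T"])
    for o in("box","cover_bar","card","stand","clip","small_clip","mug","stamp"):
        print(o,[(np.round(d["location"]),round(d["conf"],2)) for d in ctrl.boxes_of(n,o)][:4])
print(ctrl.camera_params("wrist")); print(ctrl.sense())
a=cv2.imread("pics/scene0.png");b=cv2.imread("pics/top0.png")
E
```

```text
pics
scene 48.84236952937975 254.47975436507244 196.44310986089036 [[   0.85    0.36   -0.39  992.2 ]
 [   0.53   -0.56    0.64 -729.53]
 [   0.01   -0.75   -0.66  891.15]
 [   0.      0.      0.      1.  ]]
box [(array([598., -27.,  90.]), 0.61)]
cover_bar [(array([589., -10., 106.]), 0.95)]
card []
stand [(array([ 538., -290.,   14.]), 0.96)]
clip [(array([ 552., -390.,   45.]), 0.77), (array([ 529., -272.,   92.]), 0.75)]
small_clip []
mug [(array([ 678., -309.,   58.]), 0.8), (array([ 540., -274.,   73.]), 0.28)]
stamp [(array([ 365., -244.,   23.]), 0.79)]
top 42.45350654662186 256.3999150813411 191.1994553966993 [[   0.07   -0.98    0.21  194.28]
 [  -1.     -0.07    0.01   10.96]
 [   0.     -0.21   -0.98 1667.52]
 [   0.      0.      0.      1.  ]]
box [(array([567.,  -0., 106.]), 0.92)]
cover_bar [(array([579.,   2., 111.]), 0.92)]
card [(array([ 684., -306.,   44.]), 0.58)]
stand [(array([ 524., -275.,   12.]), 0.93)]
clip [(array([ 560., -382.,   46.]), 0.64), (array([525., 258.,  87.]), 0.57)]
small_clip [(array([521., 258.,  85.]), 0.41)]
mug [(array([ 684., -305.,   47.
[... 224 characters left out ...]
95.13119829367363, 'tool_from_camera': array([[  -0.  ,   -0.96,   -0.27,   69.48],
       [   1.  ,   -0.  ,    0.  ,    0.83],
       [  -0.  ,   -0.27,    0.96, -143.06],
       [   0.  ,    0.  ,    0.  ,    1.  ]])}
{'time': 0.9, 'qpos': array([ 1.09,  0.49,  1.35, -0.  ,  1.3 , -0.1 ]), 'qd': array([-0.,  0., -0., -0.,  0.,  0.]), 'joint_torque': array([  0.  , -88.2 , -38.43,   0.  ,   0.  ,   0.  ]), 'ee_pos': array([235.78, 578.84, 231.31]), 'eef_rot': array([[-0.93,  0.38,  0.  ],
       [ 0.38,  0.93,  0.  ],
       [-0.  ,  0.  , -1.  ]]), 'contact_force': array([ 0.37,  0.37, -0.34]), 'ft_torque': array([ 0.06, -0.02, -0.  ]), 'gripper_force': 0.0, 'opening': 0.9994055349977579}
```

View pics/scene0.png

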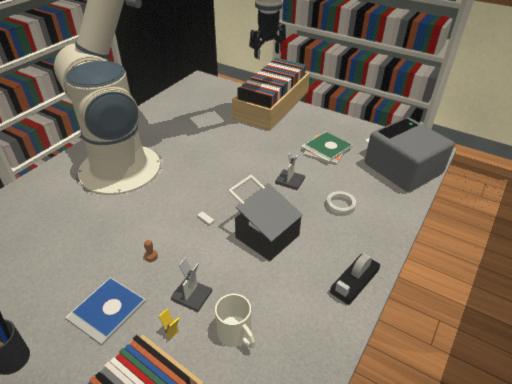

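View pics/top0.png

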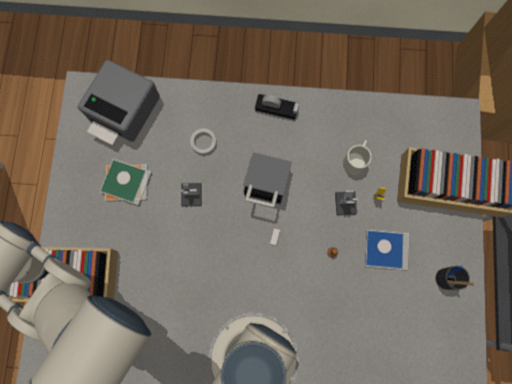

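Scene view: box with ajar cover at (268,215) and handle loop at (245,186). The clip candidates are on the stand at (188,272), on the stand at (292,165), and a yellow look-alike at (170,325). I'll enlarge these to confirm which is which.

```bash
python3 - <<'E'
import cv2,numpy as np
a=cv2.imread("pics/scene0.png");b=cv2.imread("pics/top0.png")
def c(im,u,v,w=64,h=48): return cv2.resize(im[v-h//2:v+h//2,u-w//2:u+w//2],(264,198*h*64//(48*w)),interpolation=cv2.INTER_CUBIC)
def c(im,u,v,w=64,h=72): return cv2.resize(im[v-h//2:v+h//2,u-w//2:u+w//2],(264,297),interpolation=cv2.INTER_CUBIC)
r1=np.hstack([c(a,265,215,96,108),c(a,185,290),c(a,292,165)])
r2=np.hstack([c(b,265,195),c(b,350,200),c(b,190,195)])
cv2.imwrite("pics/crop1.png",np.vstack([r1,r2]))
E
```

```text
(no output)
```

View pics/crop1.png

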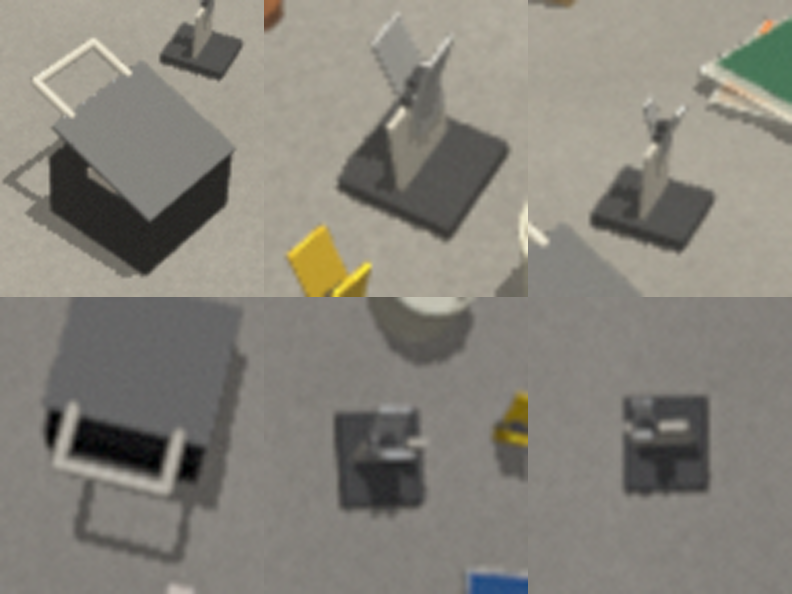

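The crop shows the right-hand stand (scene 188,272) carries the clearly larger steel clip. The left one (292,165) is the small clip, and the yellow piece is the decoy. Next I'll triangulate the bar corners.

```bash
cat > h.py <<'E'
from workcell import ctrl
import cv2,numpy as np
np.set_printoptions(precision=1,suppress=True)
def ray(n,uv,T=None):
    p=ctrl.camera_params(n)
    if n=="wrist":
        T=T@p["tool_from_camera"]
    else: T=p["T"]
    f=192/np.tan(np.radians(p["vfov"]/2))
    d=T[:3,:3]@np.array([(uv[0]-p["cx"])/f,(uv[1]-p["cy"])/f,1.]); return T[:3,3],d/np.linalg.norm(d)
def tri(rs):
    A=[np.eye(3)-np.outer(d,d) for o,d in rs]
    x=np.linalg.solve(sum(A),sum(a@o for a,(o,d) in zip(A,rs)))
    return x,[round(float(np.linalg.norm(a@(x-o))),1) for a,(o,d) in zip(A,rs)]
def plane(r,z): o,d=r; return o+d*(z-o[2])/d[2]
def pose(s=None):
    s=s or ctrl.sense(); T=np.eye(4); T[:3,:3]=s["eef_rot"]; T[:3,3]=s["ee_pos"]; return T
E
python3 - <<'E'
from h import *
for a,b in [((229.7,190.1),(247.1,199.2)),((251.5,176.3),(274.2,205.1))]: pass
P=[]
# scene left corner is -? print both pairings
for sc in [(229.7,190.1),(251.5,176.3)]:
  for tp in [(247.1,199.2),(274.2,205.1)]:
    print(sc,tp,tri([ray("scene",sc),ray("top",tp)]))
# box bottom corners (scene) & clip stand
S=lambda u,v:(201+16-48+u*0+0,0)
sc=lambda u,v,U,V,w: (U-w/2+u*w/264, V-w*1.125/2+v*w/264)
for u,v in [(50,208),(145,273),(228,204)]: print("boxbottom",plane(ray("scene",sc(u,v,265,215,96)),0))
print("tail tops scene/top")
A=ray("scene",sc(397,15,185+0,290,64)) if 0 else None
for u,v in [(338-264,185),(447-264,238),(508-264,150)]: print("stand14",plane(ray("scene",sc(u,v,185,290,64)),14))
for u,v in [(335-264,412-297),(418-264,410-297),(340-264,508-297),(424-264,505-297)]: print("stand top14",plane(ray("top",sc(u,v,350,200,64)),8))
E
```

```text
(229.7, 190.1) (247.1, 199.2) (array([475.4,  33.1, 108.3]), [31.9, 31.9])
(229.7, 190.1) (274.2, 205.1) (array([480.6, -30.6, 145.9]), [2.1, 2.1])
(251.5, 176.3) (247.1, 199.2) (array([494.8,  55.9, 140.7]), [2.7, 2.7])
(251.5, 176.3) (274.2, 205.1) (array([499.8, -10.1, 181.4]), [34.1, 34.1])
boxbottom [510.9 -51.9   0. ]
boxbottom [638.9 -74.4   0. ]
boxbottom [665.3  52.2   0. ]
tail tops scene/top
stand14 [ 501.1 -318.9   14. ]
stand14 [ 578.2 -313.3   14. ]
stand14 [ 571.7 -244.8   14. ]
stand top14 [ 565.8 -242.     8. ]
stand top14 [ 572.5 -310.9    8. ]
stand top14 [ 485.2 -249.1    8. ]
stand top14 [ 492.7 -318.2    8. ]
```

Bar middle is (488, 13, 143). Its radius from the hinge comes out at 177.6 mm (178 given), box yaw about -10°, and the cover about 0.35 rad ajar. All of this is consistent, so I'll move above the bar.

```bash
python3 -m handwheel '0.252 -0.566 0 0 0 -78;0.252 -0.566 0 0 0 -78;0.252 -0.566 0 0 0 -78;0.252 -0.566 0 0 0 -78;0.252 -0.566 0 0 0 -78;0.252 -0.566 0 0 0 -78;0.252 -0.566 0 0 0 -78;0.252 -0.566 0 0 0 -78;0.252 -0.566 0 0 0 -78;0.252 -0.566 0 0 0 -78;0.252 -0.566 0 0 0 -78;0.252 -0.566 0 0 0 -78' 0.03 20
```

```text
time: 2.1
ee_pos: [480.4, 28.6, 231.6]
eef_rot: [[0.177, 0.984, 0.001], [0.984, -0.177, 0.0], [0.0, 0.001, -1.0]]
contact_force: [1.2, 0.9, 0.3]
opening: 0.351
gripper_force: 0.0
```

```bash
python3 -m handwheel '0.007 -0.016 0 0 0 0;0.007 -0.016 0 0 0 0;0.007 -0.016 0 0 0 0' && python3 - <<'E'
from h import *
s=ctrl.sense(); print(s["ee_pos"],s["contact_force"],s["eef_rot"][:,1])
im=ctrl.capture("wrist"); cv2.imwrite("pics/w1.png",im[:,:,::-1])
m=ctrl.silhouettes("wrist","cover_bar"); print([(d["conf"],d["mask"].sum()) for d in m])
E
```

```text
time: 2.4
ee_pos: [486.6, 14.7, 231.2]
eef_rot: [[0.177, 0.984, -0.0], [0.984, -0.177, 0.0], [0.0, -0.0, -1.0]]
contact_force: [-0.5, 0.0, 0.4]
opening: 0.347
gripper_force: 0.0
[486.6  14.7 231.2] [-0.5  0.   0.4] [ 1.  -0.2 -0. ]
[(0.65, np.int64(25515))]
```

View pics/w1.png

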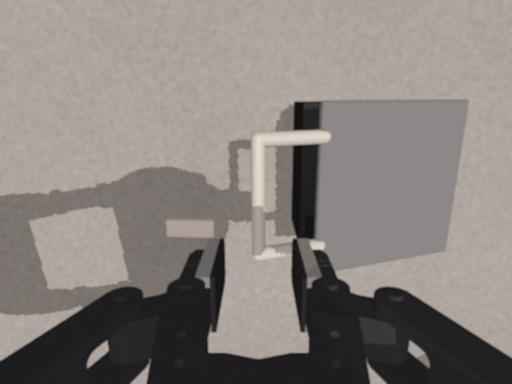

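The wrist view shows the bar at u≈258, running from (258,140) to (258,250). It is centred between the fingers and parallel to them, so I'll descend and pinch.

```bash
python3 -m handwheel '0.001 0.003 -0.04 0 0 0;0.001 0.003 -0.08 0 0 0;0.001 0.003 -0.107 0 0 0;0.001 0.003 -0.107 0 0 0' && python3 -m handwheel '0 0 0 0 0 0;0 0 0 0 0 0;0 0 0 0 0 0;0 0 0 0 0 0' 0 30
```

```text
time: 2.9
ee_pos: [485.6, 18.9, 121.8]
eef_rot: [[0.175, 0.985, -0.006], [0.985, -0.175, 0.001], [-0.0, -0.006, -1.0]]
contact_force: [0.0, 0.8, 0.6]
opening: 0.353
gripper_force: 0.0
time: 3.3
ee_pos: [487.5, 18.3, 125.8]
eef_rot: [[0.176, 0.984, 0.0], [0.984, -0.176, 0.0], [0.001, 0.0, -1.0]]
contact_force: [-4.8, 4.1, -1.1]
opening: 0.096
gripper_force: 29.7
```

```bash
python3 -c "
import numpy as np
p0=.363
for p in [.4,.47,.56,.66,.76,.86,.96,1.06,1.16,1.26,1.34,1.4,1.48,1.56,1.62,1.67,1.71,1.75,1.78,1.8]:
    s=178*(np.cos(p0)-np.cos(p)); print(p,np.round([s*.984,-s*.177,178*(np.sin(p)-np.sin(p0))],1))"
```

```text
0.4 [ 2.4 -0.4  6.1]
0.47 [ 7.6 -1.4 17.4]
0.56 [15.3 -2.8 31.3]
0.66 [25.4 -4.6 45.9]
0.76 [36.8 -6.6 59.4]
0.86 [49.5 -8.9 71.7]
0.96 [ 63.3 -11.4  82.6]
1.06 [ 78.1 -14.1  92.1]
1.16 [ 93.8 -16.9 100. ]
1.26 [110.2 -19.8 106.3]
1.34 [123.7 -22.2 110.1]
1.4 [134.  -24.1 112.2]
1.48 [147.9 -26.6 114.1]
1.56 [161.8 -29.1 114.8]
1.62 [172.4 -31.  114.6]
1.67 [181.1 -32.6 113.9]
1.71 [188.  -33.8 113.1]
1.75 [195.  -35.1 111.9]
1.78 [200.1 -36.  110.9]
1.8 [203.5 -36.6 110.1]
```

```bash
python3 -m handwheel '0.002 0 0.006 0 0 0;0.008 -0.001 0.017 0 0 0;0.015 -0.003 0.031 0 0 0;0.025 -0.005 0.046 0 0 0;0.037 -0.007 0.059 0 0 0;0.049 -0.009 0.072 0 0 0;0.063 -0.011 0.083 0 0 0;0.063 -0.011 0.083 0 0 0'
```

```text
time: 4.1
ee_pos: [551.4, 7.0, 211.5]
eef_rot: [[0.176, 0.984, 0.002], [0.984, -0.176, 0.0], [0.0, 0.002, -1.0]]
contact_force: [-21.0, 4.9, 30.0]
opening: 0.101
gripper_force: 32.6
```

Force is pointing radially outward, about 36 N, so my arc is about 4 mm too tight. I'll correct it and continue in short pieces.

```bash
python3 -m handwheel '-0.002 0 0.004 0 0 0;-0.002 0 0.004 0 0 0' ; python3 -m handwheel '0.015 -0.003 0.010 0 0 0;0.031 -0.006 0.017 0 0 0;0.047 -0.009 0.023 0 0 0;0.061 -0.011 0.027 0 0 0;0.061 -0.011 0.027 0 0 0'
```

```text
time: 4.3
ee_pos: [550.9, 6.8, 213.3]
eef_rot: [[0.176, 0.984, 0.006], [0.984, -0.176, -0.0], [0.001, 0.006, -1.0]]
contact_force: [11.4, 0.6, -12.0]
opening: 0.099
gripper_force: 30.9
time: 4.8
ee_pos: [611.9, -4.3, 241.4]
eef_rot: [[0.176, 0.984, 0.005], [0.984, -0.176, -0.0], [0.001, 0.005, -1.0]]
contact_force: [-3.2, 1.7, 12.7]
opening: 0.099
gripper_force: 33.1
```

```bash
python3 -m handwheel '0.003 0 0.003 0 0 0;0.017 -0.003 0.006 0 0 0;0.031 -0.005 0.008 0 0 0;0.044 -0.007 0.008 0 0 0;0.056 -0.010 0.008 0 0 0;0.066 -0.012 0.007 0 0 0;0.073 -0.013 0.006 0 0 0;0.077 -0.014 0.005 0 0 0;0.077 -0.014 0.005 0 0 0;0.077 -0.014 0.005 0 0 0'
```

```text
time: 5.8
ee_pos: [686.4, -17.6, 244.4]
eef_rot: [[0.176, 0.984, 0.0], [0.984, -0.176, 0.001], [0.001, 0.0, -1.0]]
contact_force: [-4.0, 6.4, 5.3]
opening: 0.1
gripper_force: 31.7
```

```bash
python3 -m handwheel '0.003 -0.0005 -0.001 0 0 0;0.003 -0.0005 -0.001 0 0 0;0.003 -0.0005 -0.001 0 0 0;0.003 -0.0005 -0.001 0 0 0'; python3 -m handwheel '0.006 -0.001 -0.002 0 0 0;0.006 -0.001 -0.002 0 0 0;0.006 -0.001 -0.002 0 0 0'
```

```text
time: 6.2
ee_pos: [686.8, -17.8, 244.0]
eef_rot: [[0.176, 0.984, -0.005], [0.984, -0.176, 0.001], [0.0, -0.005, -1.0]]
contact_force: [-27.3, 7.5, 22.3]
opening: 0.098
gripper_force: 33.8
time: 6.5
ee_pos: [687.6, -17.8, 243.5]
eef_rot: [[0.175, 0.984, -0.014], [0.984, -0.175, 0.002], [-0.0, -0.015, -1.0]]
contact_force: [-72.6, 12.6, 60.0]
opening: 0.099
gripper_force: 40.4
```

The cover is hard on its stop: the commanded push moves it no further and the force rises. I'll relax the push, release, lift, and check.

```bash
python3 -m handwheel '-0.008 0.001 0.003 0 0 0;-0.008 0.001 0.003 0 0 0;-0.008 0.001 0.003 0 0 0'; python3 -m handwheel '0 0 0 0 0 0;0 0 0 0 0 0;0 0 0 0 0 0' 0.035; python3 -m handwheel '0 0 0.02 0 0 0;0 0 0.05 0 0 0;0 0 0.05 0 0 0'; python3 - <<'E'
from h import *
im=ctrl.capture("top"); cv2.imwrite("pics/t2.png",im[:,:,::-1])
im2=ctrl.capture("scene");
a=cv2.resize(im[140:236,216:344],(400,300),interpolation=2);b=cv2.resize(im2[140:260,190:350],(400,300),interpolation=2)
cv2.imwrite("pics/c2.png",np.hstack([a,b])[:,:,::-1])
E
```

```text
time: 6.8
ee_pos: [686.4, -17.8, 244.2]
eef_rot: [[0.176, 0.984, -0.002], [0.984, -0.176, 0.001], [0.001, -0.002, -1.0]]
contact_force: [-10.6, 8.0, 5.8]
opening: 0.102
gripper_force: 32.2
time: 7.1
ee_pos: [688.1, -19.0, 243.8]
eef_rot: [[0.177, 0.984, 0.001], [0.984, -0.177, -0.0], [-0.0, 0.001, -1.0]]
contact_force: [-0.2, 0.1, 0.4]
opening: 0.408
gripper_force: 0.0
time: 7.4
ee_pos: [689.5, -19.2, 297.7]
eef_rot: [[0.177, 0.984, 0.007], [0.984, -0.177, -0.001], [0.0, 0.007, -1.0]]
contact_force: [0.4, 0.1, 0.3]
opening: 0.413
gripper_force: 0.0
```

View pics/c2.png

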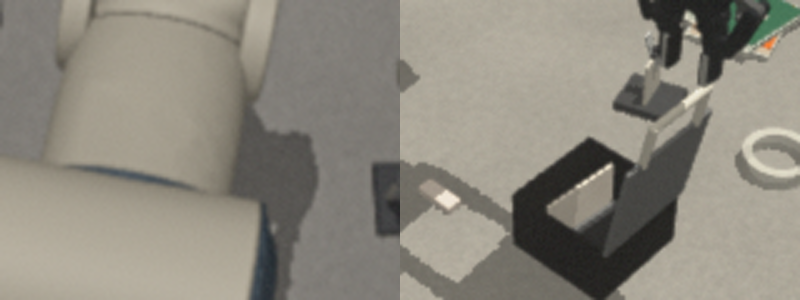

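The cover stands open on its stop, with the white card visible in the box at crop (580,195). Next I'll view the card with the wrist camera from two places on the way to the clip.

```bash
python3 -m handwheel '-0.05 0.009 0.03 0 0 0;-0.1 0.018 0.03 0 0 0;-0.11 0.02 0.03 0 0 0;-0.11 0.02 0.03 0 0 0;-0.11 0.02 0.03 0 0 0;-0.11 0.02 0.03 0 0 0' 0.085; cat > look.py <<'E'
from h import *
import sys,json
n,name=sys.argv[1:3]
s=ctrl.sense(); im=ctrl.capture("wrist"); cv2.imwrite(f"pics/{n}.png",im[:,:,::-1]); np.save(f"pics/{n}.npy",pose(s))
print(s["ee_pos"],s["qd"].max())
for d in ctrl.silhouettes("wrist",name)[:2]:
    m=d["mask"]; r=cv2.minAreaRect(np.argwhere(m)[:,::-1].astype(np.float32)); print(d["conf"],m.sum(),r)
print([(d["location"],d["conf"]) for d in ctrl.boxes_of("wrist",name)][:3])
E
python3 look.py wa card; python3 -m handwheel '0 -0.05 0 0 0 0;0 -0.08 0 0 0 0;0 -0.08 0 0 0 0;0 -0.08 0 0 0 0;0 -0.08 0 0 0 0'; python3 look.py wb card
python3 -c "
import cv2,numpy as np
cv2.imwrite('pics/wab.png',np.hstack([cv2.imread('pics/wa.png')[:,60:460],cv2.imread('pics/wb.png')[:,60:460]]))"
```

```text
time: 8.1
ee_pos: [578.5, 1.0, 322.7]
eef_rot: [[0.177, 0.984, -0.0], [0.984, -0.177, -0.0], [-0.0, -0.0, -1.0]]
contact_force: [0.6, -0.5, -0.5]
opening: 0.993
gripper_force: 0.0
[578.5   1.  322.7] 0.0052622925857882565
0.65 880 ((247.32025146484375, 154.42306518554688), (11.106839179992676, 89.52720642089844), 3.7313966751098633)
[([567.8, 6.4, 11.5], 0.57)]
time: 8.75
ee_pos: [578.0, -78.2, 323.1]
eef_rot: [[0.176, 0.984, -0.0], [0.984, -0.176, 0.0], [0.0, -0.0, -1.0]]
contact_force: [-0.9, 0.1, -0.3]
opening: 0.996
gripper_force: 0.0
[578.  -78.2 323.1] 0.010415064643504722
0.93 1126 ((235.89161682128906, 87.62610626220703), (13.436838150024414, 95.1886978149414), 3.814074993133545)
[([569.2, 4.0, 34.2], 0.67), ([662.2, -293.3, 54.1], 0.61)]
```

View pics/wab.png

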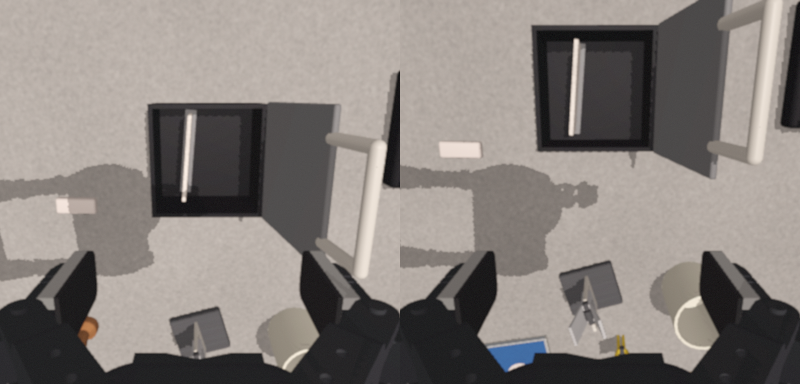

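```bash
python3 - <<'E'
from h import *
R={}
for n,(x0,x1,y0,y1) in {"wa":(236,262,100,212),"wb":(224,250,28,146)}.items():
    g=cv2.imread(f"pics/{n}.png",0)[y0:y1,x0:x1]; 
    if n=="wa":
        for r in (15,50,90): print(r+y0,g[r])
    else:
        for r in (20,60,100): print(r+y0,g[r])
    m=g>175
    p=np.argwhere(m)[:,::-1].astype(np.float32)+[x0,y0]
    r=cv2.fitLine(p.astype(np.float32),cv2.DIST_HUBER,0,.01,.01).ravel(); t=(p-r[2:])@r[:2]
    a,b=r[2:]+r[:2]*(t.min()),r[2:]+r[:2]*(t.max()); R[n]=sorted([a,b],key=lambda q:q[1]); print(n,m.sum(),R[n])
T={n:np.load(f"pics/{n}.npy") for n in R}
P=[tri([ray("wrist",R[n][i],T[n]) for n in R]) for i in(0,1)]; print(P)
Q=[np.mean([plane(ray("wrist",R[n][i],T[n]),73) for n in R],0) for i in (0,1)]
print(Q,np.mean(Q,0),np.linalg.norm(Q[0]-Q[1]),np.degrees(np.arctan2(*(Q[0]-Q[1])[[0,1]])))
for n in R: print(n,[plane(ray("wrist",R[n][i],T[n]),73) for i in(0,1)])
E
```

```text
115 [ 52  51  49  45  46  45  51  54  73 102 123 156 192 209 207 185 155 155
 161 149 112  62  42  48  54  51]
150 [ 53  48  43  41  41  46  73  99 144 202 230 237 226 196 166 161 158 132
  85  58  57  57  57  58  56  56]
190 [ 36  33  39  56  84 123 184 222 227 208 168 123 109 106  87  56  38  36
  37  37  37  36  41  48  52  53]
wa 447 [array([250.3,  99.3]), array([243.5, 201. ])]
48 [ 44  43  43  42  42  42  41  42  78 155 207 226 226 206 169 140 128 124
 132 139 130  97  58  42  43  44]
88 [ 59  56  46  42  40  41  96 174 216 230 227 200 155 140 149 158 161 158
 132  87  62  60  58  60  60  59]
128 [ 41  40  38  42 107 184 220 229 220 187 149 142 151 156 156 143 107  69
  55  54  55  56  57  56  55  56]
wb 437 [array([236.1,  38.9]), array([230.7, 134.1])]
[(array([577.3,  69.2, -27.9]), [2.5, 2.5]), (array([553.2, -42.5,  77.3]), [0.1, 0.1])]
[array([580.1,  61.3,  73. ]), array([552.8, -43.3,  73. ])] [566.4   9.   73. ] 108.1344122020586 14.619167627646242
wa [array([582.1,  69.5,  73. ]), array([552.7, -43.7,  73. ])]
wb [array([578. ,  53.1,  73. ]), array([552.9, -42.9,  73. ])]
```

View b gives the card top ends as (578, 53) and (553, -43): 99 mm long against 100, with the clean end triangulating to z≈77 (73 given). Card middle is therefore (565.5, 5), yaw -14.6°. The clip comes next.

```bash
python3 -m handwheel '-0.015 -0.05 -0.02 0 0 8;-0.03 -0.1 -0.04 0 0 15;-0.048 -0.145 -0.04 0 0 15;-0.048 -0.145 -0.04 0 0 15;-0.048 -0.145 -0.04 0 0 15;-0.048 -0.145 -0.04 0 0 15;-0.048 -0.145 -0.04 0 0 15'; python3 look.py ca clip; python3 -m handwheel '0 -0.04 0 0 0 0;0 -0.07 0 0 0 0;0 -0.07 0 0 0 0;0 -0.07 0 0 0 0;0 -0.07 0 0 0 0'; python3 look.py cb clip
python3 -c "
import cv2,numpy as np
c=lambda n:cv2.resize(cv2.imread(n)[20:295,160:360],(400,550),interpolation=2)
cv2.imwrite('pics/cab.png',np.hstack([c('pics/ca.png'),c('pics/cb.png')]))"
```

```text
time: 9.6
ee_pos: [530.4, -222.5, 283.6]
eef_rot: [[-0.086, 0.996, 0.0], [0.996, 0.086, 0.0], [0.0, 0.0, -1.0]]
contact_force: [-0.3, -0.5, -0.4]
opening: 0.994
gripper_force: 0.0
[ 530.4 -222.5  283.6] 0.0012512930902376252
0.72 867 ((273.18109130859375, 292.2864990234375), (33.74635696411133, 46.906700134277344), 17.102725982666016)
0.56 1155 ((253.0, 215.0), (44.0, 42.0), 90.0)
[([563.6, -385.5, 44.8], 0.7), ([533.4, -271.6, 97.6], 0.66)]
time: 10.25
ee_pos: [529.9, -292.9, 283.3]
eef_rot: [[-0.085, 0.996, -0.0], [0.996, 0.085, 0.0], [0.0, -0.0, -1.0]]
contact_force: [1.0, 1.4, -0.7]
opening: 0.995
gripper_force: 0.0
[ 529.9 -292.9  283.3] 0.003749849748011776
0.92 1294 ((260.0, 149.0), (36.0, 44.0), 90.0)
0.76 878 ((278.6141052246094, 240.69712829589844), (35.428611755371094, 42.12784194946289), 14.931416511535645)
[([531.2, -270.6, 100.5], 0.95), ([563.2, -384.5, 50.2], 0.92)]
```

View pics/cab.png

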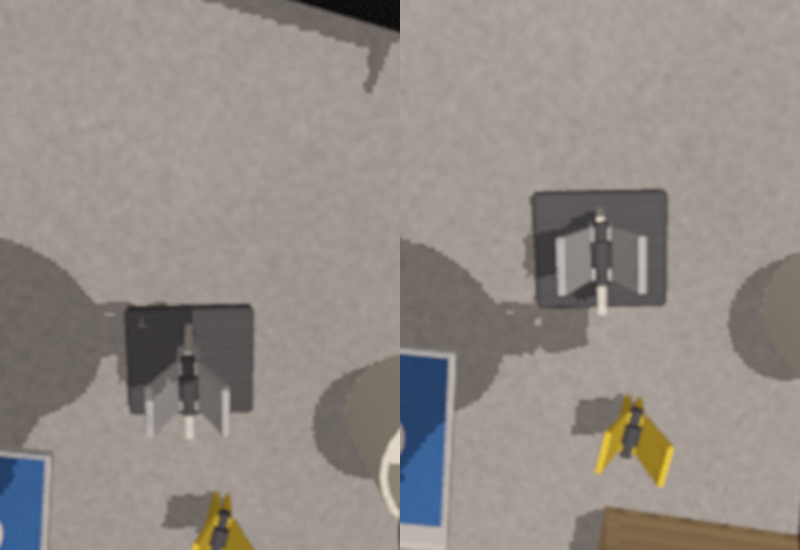

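Both views show the steel clip symmetric about its pin, with the tool aligned to it. View a has tails at crop (150,413) and (226,411), view b at (161,266) and (242,264). The yellow decoy stands apart on the desk, nearer the books.

```bash
python3 - <<'E'
from h import *
f=lambda u,v:(u/2+160-.25,v/2+20-.25)
Ta,Tb=np.load("pics/ca.npy"),np.load("pics/cb.npy")
X={}
for k,a,b in [("L",(150,413),(161,266)),("R",(226,411),(242,264)),("pin",(189,380),(202,252))]:
    X[k]=tri([ray("wrist",f(*a),Ta),ray("wrist",f(*b),Tb)]); print(k,X[k], "planes",plane(ray("wrist",f(*a),Ta),119)[:2],plane(ray("wrist",f(*b),Tb),119)[:2])
m=(X["L"][0]+X["R"][0])/2; print(m,np.linalg.norm(X["L"][0]-X["R"][0]))
inv=np.linalg.inv(Tb); print("in tool",[inv[:3,:3]@X[k][0]+inv[:3,3] for k in X])
E
```

```text
L (array([ 512.7, -271.6,  120.2]), [0.1, 0.1]) planes [ 512.8 -272. ] [ 512.5 -271.8]
R (array([ 548.6, -267.7,  119.6]), [0.1, 0.1]) planes [ 548.8 -268. ] [ 548.6 -267.8]
pin (array([ 531. , -270.8,   68.2]), [0.2, 0.2]) planes [ 530. -254.] [ 530.3 -264. ]
[ 530.7 -269.6  119.9] 36.11640885783813
in tool [array([ 22.6, -15.3, 163.1]), array([ 23.4,  20.8, 163.7]), array([ 21.8,   3. , 215.1])]
```

Tail tops triangulate to z≈120 (119 given) and are 36 mm apart centre to centre, midpoint (530.7, -269.7). The numbers fit, so I'll descend, squeeze and lift.

```bash
python3 -m handwheel '0.001 0.023 -0.04 0 0 1;0.001 0.023 -0.08 0 0 1;0.001 0.023 -0.12 0 0 1;0.001 0.023 -0.16 0 0 1;0.001 0.023 -0.185 0 0 1;0.001 0.023 -0.193 0 0 1;0.001 0.023 -0.193 0 0 1;0.001 0.023 -0.193 0 0 1' 0.085 40; python3 -m handwheel '0 0 0 0 0 0;0 0 0 0 0 0;0 0 0 0 0 0;0 0 0 0 0 0;0 0 0 0 0 0;0 0 0 0 0 0;0 0 0 0 0 0;0 0 0 0 0 0' 0 40
```

```text
time: 11.2
ee_pos: [531.6, -271.1, 91.6]
eef_rot: [[-0.102, 0.995, 0.002], [0.995, 0.102, -0.001], [-0.001, 0.001, -1.0]]
contact_force: [0.8, 1.5, 0.3]
opening: 0.993
gripper_force: 0.0
time: 12.0
ee_pos: [531.5, -271.2, 91.4]
eef_rot: [[-0.102, 0.995, 0.002], [0.995, 0.102, -0.001], [-0.001, 0.002, -1.0]]
contact_force: [-0.6, 0.5, 13.2]
opening: 0.166
gripper_force: 40.6
```

Opening is about 15 mm, so the clip is squeezed to its stop. Lifting now.

```bash
python3 -m handwheel '0 0 0.005 0 0 0;0 0 0.015 0 0 0;0 0 0.035 0 0 0;0 0 0.065 0 0 0;0 0 0.1 0 0 0;0 0 0.12 0 0 0;0 0 0.12 0 0 0;0 0 0.12 0 0 0;0 0 0.12 0 0 0;0 0 0.12 0 0 0' - 60; python3 - <<'E'
from h import *
s=ctrl.sense(); print(s["ee_pos"],s["contact_force"])
a=ctrl.capture("scene"); np.save("pics/cw.npy",pose(s)); w=ctrl.capture("wrist")
p=ctrl.camera_params("scene"); T=np.linalg.inv(p["T"]); q=T[:3,:3]@s["ee_pos"]+T[:3,3]; f=192/np.tan(np.radians(p["vfov"]/2)); u,v=int(q[0]/q[2]*f+p["cx"]),int(q[1]/q[2]*f+p["cy"]); print(u,v)
c=a[v-40:v+50,u-30:u+30]
cv2.imwrite("pics/h1.png",np.hstack([cv2.resize(c,(300,450),interpolation=2),cv2.resize(w[160:384,148:372],(450,450),interpolation=2)])[:,:,::-1])
E
```

```text
time: 13.0
ee_pos: [530.3, -270.5, 209.2]
eef_rot: [[-0.102, 0.995, -0.002], [0.995, 0.102, 0.001], [0.001, -0.002, -1.0]]
contact_force: [0.6, -0.6, -1.2]
opening: 0.159
gripper_force: 59.7
[ 530.3 -270.5  209.2] [ 0.6 -0.6 -1.2]
184 236
```

View pics/h1.png

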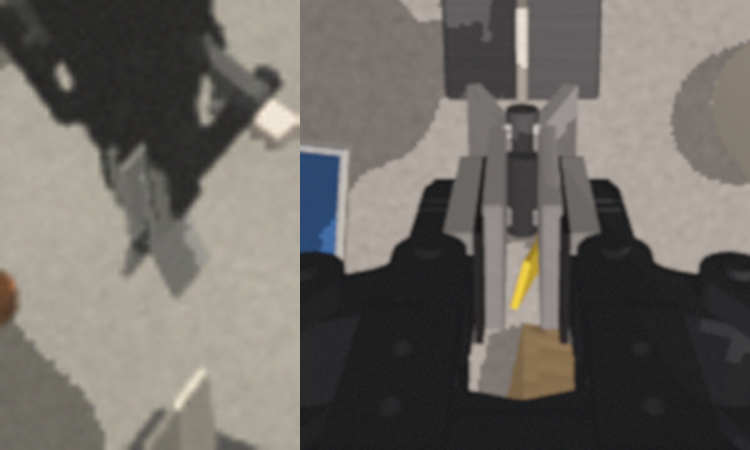

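The clip hangs symmetric and wide open in the pads, with the empty strip below it. Moving over the card.

```bash
python3 -m handwheel '0.002 0.015 0 0 0 -1;0.006 0.045 0 0 0 -4;0.01 0.08 0 0 0 -7;0.015 0.12 0 0 0 -10;0.02 0.16 0 0 0 -13;0.025 0.2 0 0 0 -16;0.03 0.235 0 0 0 -19;0.034 0.26 0 0 0 -20.5;0.0355 0.275 0 0 0 -20.5;0.0355 0.275 -0.01 0 0 -20.5;0.0355 0.275 -0.02 0 0 -20.5;0.0355 0.275 -0.02 0 0 -20.5'; python3 -m handwheel '0 0 -0.01 0 0 0;0 0 -0.02 0 0 0;0 0 -0.02 0 0 0;0 0 -0.02 0 0 0;0 0 -0.02 0 0 0'; python3 - <<'E'
from h import *
s=ctrl.sense(); print(s["ee_pos"],s["contact_force"],s["opening"])
w=ctrl.capture("wrist"); np.save("pics/hv.npy",pose(s)); cv2.imwrite("pics/hv.png",w[:,:,::-1])
cv2.imwrite("pics/hvc.png",cv2.resize(w[84:384,108:408],(600,600),interpolation=2)[:,:,::-1])
E
```

```text
time: 14.3
ee_pos: [565.2, 3.2, 188.4]
eef_rot: [[0.254, 0.967, -0.003], [0.967, -0.254, 0.0], [-0.001, -0.003, -1.0]]
contact_force: [-0.8, -0.2, -0.3]
opening: 0.155
gripper_force: 59.7
time: 14.8
ee_pos: [566.5, 4.1, 170.5]
eef_rot: [[0.253, 0.967, 0.0], [0.967, -0.253, -0.0], [0.0, 0.0, -1.0]]
contact_force: [-0.1, 0.2, -0.8]
opening: 0.156
gripper_force: 59.7
[566.5   4.1 170.5] [-0.1  0.2 -0.8] 0.15629149608433537
```

View pics/hvc.png

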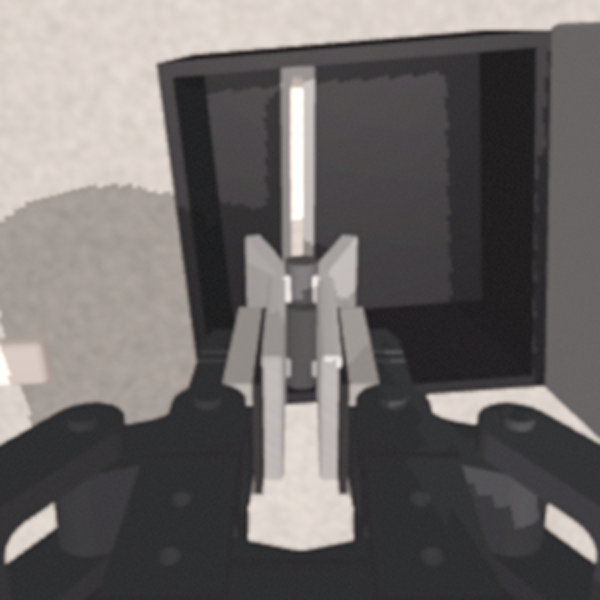

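The card's top edge at crop u≈297 runs parallel to the tool and is centred to about 1.5 mm between the jaws (u 246 to 358). I'll descend slowly with a 1 mm trim.

```bash
python3 -m handwheel '-0.001 0 -0.01 0 0 0;-0.001 0 -0.02 0 0 0;-0.001 0 -0.03 0 0 0;-0.001 0 -0.04 0 0 0;-0.001 0 -0.047 0 0 0;-0.001 0 -0.054 0 0 0;-0.001 0 -0.058 0 0 0;-0.001 0 -0.058 0 0 0'; python3 -m handwheel '0 0 -0.004 0 0 0;0 0 -0.008 0 0 0;0 0 -0.011 0 0 0;0 0 -0.011 0 0 0;0 0 -0.011 0 0 0;0 0 -0.011 0 0 0;0 0 -0.011 0 0 0'; python3 - <<'E'
from h import *
s=ctrl.sense(); print(s["ee_pos"],s["contact_force"],s["opening"],s["gripper_force"])
w=ctrl.capture("wrist"); a=ctrl.capture("scene")
cv2.imwrite("pics/fin.png",np.hstack([cv2.resize(w[134:359,145:370],(400,400),interpolation=2),cv2.resize(a[165:265,220:320],(400,400),interpolation=2)])[:,:,::-1])
E
```

```text
time: 15.65
ee_pos: [565.1, 4.2, 111.7]
eef_rot: [[0.253, 0.967, -0.001], [0.967, -0.253, 0.0], [-0.0, -0.001, -1.0]]
contact_force: [0.4, 0.8, -1.5]
opening: 0.157
gripper_force: 59.7
time: 16.35
ee_pos: [565.4, 4.2, 101.4]
eef_rot: [[0.253, 0.967, 0.0], [0.967, -0.253, -0.0], [0.0, 0.0, -1.0]]
contact_force: [0.4, 0.5, -1.5]
opening: 0.158
gripper_force: 59.7
[565.4   4.2 101.4] [ 0.4  0.5 -1.5] 0.15778498631956853 59.682254791259766
```

View pics/fin.png

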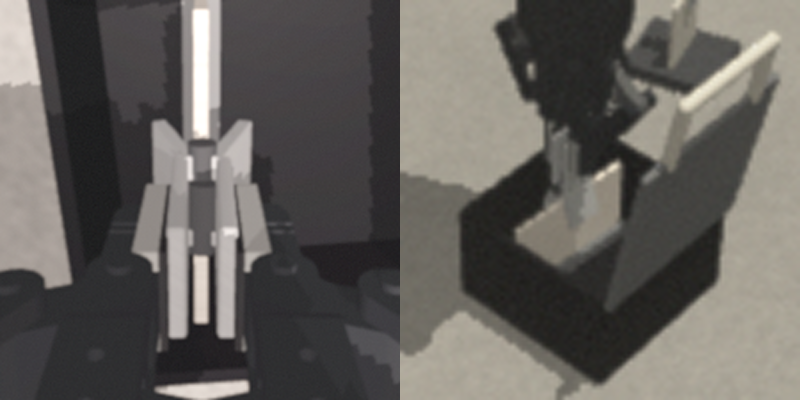

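The card's edge runs centred under the pin with a jaw on each side, near mid-width. There is no contact beyond the clip's own weight, and the cover is still open. Handing in.

```bash
python3 -c "
from workcell import ctrl
print(ctrl.sign_off())"
```

```text
the job is handed in; nothing more can be done
None
```

The job is handed in: the cover stands open on its stop, and the larger clip is held squeezed open over the middle of the card's top edge with a jaw on each side; the last wrist force reading, about 1.5 N, is just the clip's own weight (no verdict was shown).

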